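# Hang the spare build plate on the occupied hook

### The arm

A 6-joint arm with a two-finger parallel gripper is mounted at the origin on the work surface. World frame = base frame: x ahead of the robot, y to its left, z up, the work surface at z = 0. Lengths are in mm, angles in rad, forces in N, time in s.
With the tool pointing down it reaches from about 250 to 850 mm from the base axis. Payload 12.5 kg.
Tool frame: the origin (TCP) lies on the centre line of the jaws, within the pads' length; the fingertips stand 22 mm ahead of it and the grasp point (between the pads) lies 3 mm ahead of it; z points along the fingers, y is the line along which they close (so a half turn about z gives the same grasp; the last joint's range is limited). The gripper opens to 93 mm and grips with 3 to 60 N. Pads are 15 mm wide; open, the fingers measure 128 mm over their backs; the gripper's body (75 mm by 188 mm) begins 65 mm behind the grasp point.
Start: joints at [1.078, 0.351, 1.652, -0, 1.139, -0.085], TCP at [218.093, 504.896, 240.633] pointing down, gripper open.
Joint ranges: [-2.75, 2.75], [-0.79, 2.1], [0.01, 2.65], [-1.57, 4.71], [0.07, 3.14], [-2.87, 2.87]. Speed limits (rad/s): [2.22, 2.22, 2.79, 3.14, 3.14, 3.14].

### API

Orientations are given as a 3x3 rotation matrix whose columns are the frame's x, y, z axes.
In Python, from bench import r gives the robot as it stands. The module is installed in compiled form; this text tells all that it offers.
- The arm moves only by the tool move_arm, never from a script. Its argument "commands" is a list that holds one entry, the list of rows, each a list of 6 numbers: the shift along the tool's x, y, z scaled (see below), then the turn, a rotation vector about the tool's x, y, z scaled (see below). A call has 1 to 8 rows; each row is the pose to reach, as a shift and turn from the pose commanded when the call began, along the tool's axes at that moment; what a row does not reach only later rows make up. The controller multiplies each number of a shift by 8 cm and each number of a turn by pi/2 rad. A row lasts 1/10 s, in which the tool goes at most 50 mm and 8.59 degrees, less where a joint would pass 70% of its speed; a pose out of reach is approached as far as the arm can. A call with a number of a shift or a turn outside -1 to 1 is refused whole. A call with a gripper value outside its range is refused whole. "hand" is the finger opening in mm, from 0 to 93, set as the call begins (left out, the last holds). The fingers move at their own pace and stop on an object; "squeeze" is the grip in N (left out, the last holds). Time passes only in rows, so rows that repeat a pose let the fingers close. It gives the time, the measured TCP pose, the force, the opening and the grip force at its end, in the units of the state.
- r.sense(): the state, without advancing time (a new reading comes with each control period).
- r.grab_frame(name): name is "scene" or "side" or "wrist"; returns a dict with "img" (384x512x3 uint8, red, green, blue), "mtx" (3x3 intrinsics, pixels), "k1" (the pictures are not rectified: a ray, as slopes to the right and down, at radius r is drawn at 1 + k1 r^2 times it, then the intrinsics apply), "rvec" (rotation vector, rad) and "tvec" (3), from world to camera coordinates, as OpenCV has them. Camera axes: x right, y down, z forward; pixel columns grow to the right and rows downward; lengths in mm; the calibration is good to about 2 mm. A picture is of the moment at which its call begins. There is no depth.
- r.sign_off(): hands the job in; it is judged then, once.
Trained networks look in a picture, given as the dict that the camera call returned (one of the last four; its "shot" number tells which), for a name from the list of things; names that differ only in an ending like _2 or _b are one class to them, and where a whole thing is asked for, a point or a joint stands for the part that bears it (a point fixed in the world has none). Each returns a list of dicts, best first, with "score" (0 to 1); they miss things now and then, are a little off and sometimes report something else, mostly with a low value. They report only what shows in the picture. A call takes as long as a camera call. They do not tell look-alikes from the thing itself.
- r.search_frame(picture, thing): "extent" ([left, top, width, height] in pixels, round what is visible of it).
- r.regions_of(picture, thing): "pixels" (384x512 bool, what is visible of it) and "extent" ([left, top, width, height] in pixels, round what is visible of it).
- r.spot_point(picture, thing): "at" ([column, row] in pixels: a listed point, or the origin of a listed thing).
The state is a dict: "time_s": time; "q": joint angles; "joint_velocities": joint speeds; "joint_efforts": joint torques, N m; "eef_pos": TCP position; "orientation": TCP orientation; "contact_force": force on the tool from outside, world axes, zero at the start; "moment": the same for the moment, N m; "gripper_width": finger opening in mm; "gripper_force": force on a finger pad.
Only numpy, scipy, OpenCV 4.12 (cv2) and the standard library are available. Lean on these libraries where they do the work, as an engineer would, in place of code of your own. Each camera call takes 0.05 s, during which the arm holds its last target. There are 200 camera calls.

### The job

Take the spare printer build plate out of the drying rack and hang it by its slot on the hook stand, in front of the plate already hanging there, without knocking that one off. Then push it back along the hook until both plates are pressed home against the stop block with a light but definite push of about 10 newtons, never more than 20, and leave both hanging still, face to face. Leave the glue bottle, gear and scraper alone.

Things in the scene. Friction and masses are not known exactly. Their poses are not given: they have to be found in the camera images.
- spare_plate: Plate to hang: aluminium, dark faces, 120 mm wide (y), 5 thick (x), 0.14-0.28 kg. Origin: middle of lower edge, z up the plate. Shoulders at z=122; a 44 mm wide middle tab rises on to 157. Hanging slot 18 mm wide (y -9 to 9), z 92 to 122. Starts upright in the rack, x along the rack's x, underside 12 mm above the table; may lean a few degrees.
- spare_slot (a point): Middle of the upper edge of the spare plate's slot (mid thickness), 122 mm above its origin. The solid tab above it, 35 mm high, can be pinched across its 5 mm thickness from above.
- hung_plate: The plate already hanging on the hook: same shape, size, mass range and axes as the spare plate. Its x axis lies about along the hook's x; it slides and swings easily. At the start its middle is at x = -52 to -66 mm in the hook's frame.
- hung_slot (a point): Middle of the upper edge of the hung plate's slot, as on the spare plate. A push high on a tab tips the plates and leaves them short of home: push at about the arm's height, beside or astride the arm.
- hook: Fixed steel hook stand. Origin: middle of the underside of its 120 x 120 x 12 mm foot, z up. An 18 mm post at the origin rises to 215 mm. A round arm, 8 mm diameter, runs level from the post along -x at height 200 mm (centre line) to x = -145, then turns up 40 degrees to the tip. A hanging plate's slot edge rests at height 204 mm.
- hook_tip (a point): Centre of the round end of the upturned tip: x = -158, z = 211 mm in the hook's frame, its top at about 215 mm.
- rack: Fixed grey plastic drying rack, origin mid underside; foot 110 (x) x 150 (y) x 12 mm. Two pairs of posts (12 x 20 mm, to height 67 mm) at y = -52 and 52 mm leave a 7 mm gap across x = 0 where the spare plate stands. Lift the plate at least 60 mm straight up to clear it.
- glue: White standing glue bottle, 32 mm diameter, 85 mm tall, origin at its underside. Bystander, loose.
- gear: Grey printed gear, 50 mm diameter, 20 mm tall, lying flat, origin at its underside. Bystander, loose.
- scraper: Spatula-like print scraper, 200 mm long along its x, lying flat. Bystander, loose.
- hook_arm (a point): Where the arm's centre line meets the post's axis. A rigid black stop block (10 thick, 36 wide, heights 188-236 mm) is clamped on the arm behind the hung plate; its front face is 21 to 37 mm from here along -x, not measured: find it by feel. Each plate slides with 1 to 3 N, more if also pushed down; at the stop the force climbs steeply.
Things that resemble listed ones, but are neither listed nor needed, are in the scene too. What is shaped like the spare_plate but red or yellow is not meant.

How it is judged (in metres and radians):
On the way, in this order (a step that is already met when the one before it is completed fails the run):
1. the spare plate is lifted out of the rack (distance of spare_plate from where it was at the start of the episode above 0.06 m), for 0.1 s.
2. the spare plate bears on the hook's arm by its slot, in front of the hung plate (contact force between spare_plate and hook above 0.6 N and x of spare_slot in the frame of hook between -0.145 and -0.03 m and z of spare_slot in the frame of hook between 0.199 and 0.209 m and contact force between spare_plate and hung_plate below 3 N), for 0.2 s.
3. the spare plate presses the hung plate home with more than 4 N (contact force between spare_plate and hung_plate above 4 N), for 0.2 s.
At the end, for the whole second after the job is handed in: Both plates hang by their slots on the arm (slot edge within 5 mm of resting height), the first less than 43 mm from the post's axis, the spare in front of it with at most 4 mm of gap, both square to the arm and upright within 0.15 rad, and still (under 0.03 m/s) (z of spare_slot in the frame of hook between 0.199 and 0.209 m and z of hung_slot in the frame of hook between 0.199 and 0.209 m and x of hung_slot in the frame of hook above -0.043 m and x of spare_slot in the frame of hung_slot between -0.009 and -0.003 m and angle between the x axis of each of spare_plate, hung_plate and the x axis of hook, either way round below 0.15 rad and angle between each of spare_plate, hung_plate's own z axis and vertical below 0.15 rad and linear speed of each of spare_plate, hung_plate below 0.03 m/s); the robot touches nothing.
It fails at once if the plates are pressed together with more than 20 N (contact force between spare_plate and hung_plate above 20 N).
It fails at once if the spare plate is forced on the hook with more than 20 N (contact force between spare_plate and hook above 20 N).
It fails at once if the hung plate is dislodged or lifted off the hook (z of hung_slot in the frame of hook below 0.194 m or z of hung_slot in the frame of hook above 0.216 m or x of hung_slot in the frame of hook below -0.09 m).
It fails at once if the robot presses on the hung plate with more than 20 N (contact force between hung_plate and the arm above 20 N).
It fails at once if a bystander is moved (distance of any of glue, gear, scraper from where it was at the start of the episode above 0.03 m).
It also fails if it takes over 72 s, if anything falls off the work surface, if the arm or the gripper's body presses on something with over 40 N, if the wrist force passes 120 N, or if a joint passes its speed limit or range.

## Working session

There is one attempt and no reset: what is moved stays moved. The work goes in short steps, Python scripts to look and compute and a tool call to move; the robot and the scene stay as the last step left them, time stands still between calls to the robot, and variables do not carry over. Pictures are saved under pics/ and viewed, at most 10 in all, crops included, and the job is handed in when it is done.

Besides the shell and the picture viewer there is one more tool, called after "Request:" as name(argument=value, ...) on one line, values as JSON. move_arm: Moves the arm, as the interface text tells. Shifts and turns lie within -1 to 1; 1 stands for 8 cm of shift or pi/2 rad of turn. Its arguments: {"type":"object","properties":{"commands":{"type":"array"},"hand":{"type":"number"},"squeeze":{"type":"number"}},"required":["commands"]}

```bash
mkdir -p pics
cat > h.py <<'E'
import numpy as np,cv2
from bench import r
def cam(f):
    R=cv2.Rodrigues(np.array(f["rvec"],float))[0];t=np.array(f["tvec"],float).reshape(3);return R,t
def proj(f,P):
    R,t=cam(f);c=np.atleast_2d(P)@R.T+t;s=c[:,:2]/c[:,2:];s=s*(1+f["k1"]*(s**2).sum(1,keepdims=True))
    K=np.array(f["mtx"]);return s@K[:2,:2].T+K[:2,2]
def ray(f,px):
    K=np.array(f["mtx"]);d=(np.array(px,float)-K[:2,2])/np.array([K[0,0],K[1,1]]);s=d.copy()
    for _ in range(20): s=d/(1+f["k1"]*(s@s))
    R,t=cam(f);v=R.T@np.array([s[0],s[1],1]);return -R.T@t,v/np.linalg.norm(v)
def atz(f,px,z):
    o,v=ray(f,px);return o+v*(z-o[2])/v[2]
def tri(*obs):
    A=np.zeros((3,3));b=np.zeros(3)
    for f,p in obs:
        o,v=ray(f,p);M=np.eye(3)-np.outer(v,v);A+=M;b+=M@o
    X=np.linalg.solve(A,b);return X,[np.round(proj(f,X)[0]-p,1) for f,p in obs]
def save(f,n,crop=None,s=1):
    im=f["img"][:,:,::-1]
    if crop: x,y,w,h=crop;im=im[y:y+h,x:x+w]
    cv2.imwrite("pics/"+n,cv2.resize(im,None,fx=s,fy=s,interpolation=cv2.INTER_CUBIC))
E
python3 - <<'E'
from h import *
np.set_printoptions(precision=1,suppress=True)
F={n:r.grab_frame(n) for n in("scene","side")}
cv2.imwrite("pics/a.png",np.vstack([F["scene"]["img"],F["side"]["img"]])[:,:,::-1])
for n,f in F.items():
    save(f,n+".png",None,1.5)
    print(n,"cam",-cam(f)[0].T@cam(f)[1])
    for t in("spare_plate","spare_slot","hung_plate","hung_slot","hook","hook_tip","hook_arm","rack","glue","gear","scraper"):
        print(t,[(np.round(d["at"]),round(d["score"],2)) for d in r.spot_point(f,t)[:4]],[(np.round(d["extent"]),round(d["score"],2)) for d in (r.search_frame(f,t)[:3] if t in("spare_plate","hung_plate","hook","rack") else [])])
print(r.sense())
E
```

```text
scene cam [1024.5 -367.6  645.5]
spare_plate [(array([132., 324.]), 0.63), (array([256., 360.]), 0.61), (array([112., 264.]), 0.56)] [(array([215., 307.,  70.,  71.]), 0.87), (array([180., 220.,  65.,  66.]), 0.7), (array([ 71., 211.,  67.,  66.]), 0.59)]
spare_slot [(array([119., 291.]), 0.8), (array([ 95., 228.]), 0.77), (array([249., 327.]), 0.71), (array([215., 242.]), 0.63)] []
hung_plate [(array([335., 167.]), 0.77)] [(array([315., 106.,  44.,  71.]), 0.66)]
hung_slot [(array([342., 121.]), 0.86)] []
hook [(array([349., 205.]), 0.69)] [(array([304., 103.,  82., 127.]), 0.63)]
hook_tip [(array([308., 103.]), 0.96)] []
hook_arm [(array([363., 134.]), 0.68), (array([307., 101.]), 0.22)] []
rack [(array([217., 285.]), 0.76)] []
glue [(array([282., 221.]), 0.71)] []
gear [(array([254., 205.]), 0.72)] []
scraper [(array([230., 176.]), 0.66)] []
side cam [ 118.3 -712.6  882.6]
spare_plate [(array([293., 336.]), 0.96), (array([357., 228.]), 0.9), (array([347., 301.]), 0.73), (array([301., 250.]), 0.57)] [(array([346., 176.,  35.,  68.]), 0.97), (array([347., 247.,  16.,  74.]), 0.86), 
[... 489 characters left out ...]
 0.8), (array([301., 249.]), 0.6)] []
rack [(array([302., 249.]), 0.84)] [(array([267., 219.,  71.,  62.]), 0.64)]
glue [(array([233., 216.]), 0.8)] []
gear [(array([219., 231.]), 0.54)] []
scraper [(array([172., 252.]), 0.77)] []
{'time_s': 1.6, 'q': array([ 1.1,  0.4,  1.7,  0. ,  1.1, -0.1]), 'joint_velocities': array([-0., -0., -0., -0.,  0.,  0.]), 'joint_efforts': array([  0. , -49.7, -28.5,   0.1,   0. ,   0. ]), 'eef_pos': array([218.1, 504.9, 240.7]), 'orientation': array([[-0.9,  0.4,  0. ],
       [ 0.4,  0.9,  0. ],
       [ 0. ,  0. , -1. ]]), 'contact_force': array([ 1.1, -1. ,  0.5]), 'moment': array([-0. ,  0. , -0.1]), 'gripper_force': 0.0, 'gripper_width': 92.8650899122783}
```

View pics/scene.png

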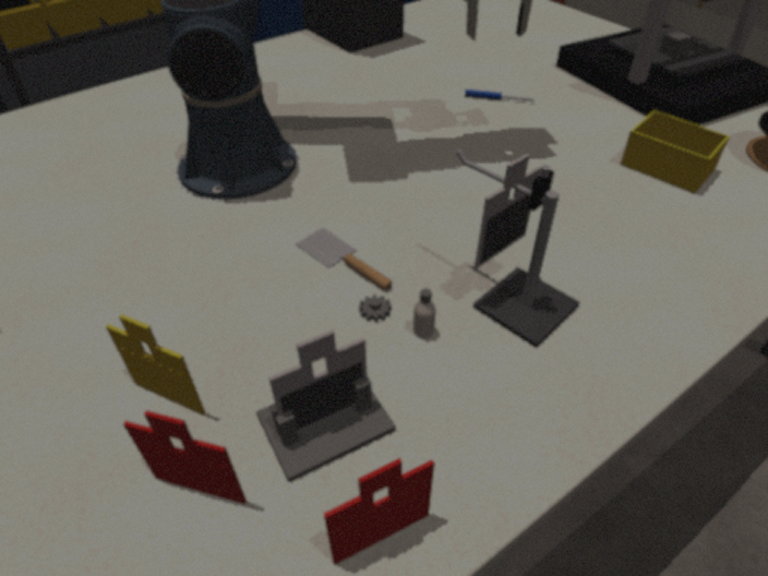

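View pics/side.png

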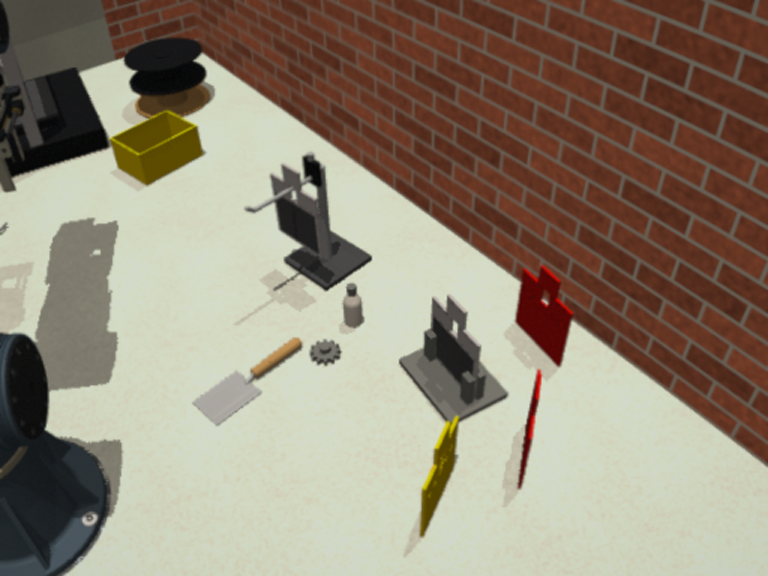

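The scene picture shows the dark spare plate standing in the grey rack at about (213,247) px. Its look-alikes are two red plates at (253,340) and (123,303) and a yellow one at (103,243). The spare is the dark plate in the rack, seen in the side picture at (303,225). The hook stand is at (349,205) in scene and (215,150) in side, with its tip towards the robot.

Run:
```python
from h import *
np.set_printoptions(precision=1,suppress=True)
a=r.grab_frame("scene");b=r.grab_frame("side")
cc=[a["img"][190:320,160:290],b["img"][180:310,250:380],a["img"][90:240,290:410],b["img"][90:210,150:270]]
t=np.hstack([cv2.resize(c[:,:,::-1],(400,300),interpolation=cv2.INTER_CUBIC) for c in cc[:2]]);u=np.hstack([cv2.resize(c[:,:,::-1],(400,300),interpolation=cv2.INTER_CUBIC) for c in cc[2:]])
cv2.imwrite("pics/c.png",np.vstack([t,u]))
D={}
for n in("spare_slot","spare_plate","hung_slot","hung_plate","hook_tip","hook_arm","hook","rack","glue","gear","scraper"):
    best=None
    for p in r.spot_point(a,n):
        for q in r.spot_point(b,n):
            X,e=tri((a,p["at"]),(b,q["at"]));er=max(np.abs(e).max(),0)
            if er<5: print(n,X,"err",er,"px",p["at"],q["at"])
```

```text
spare_slot [ 664.4 -123.8 -274.6] err 4.7 px [254.2, 328.3] [290.5, 300.0]
spare_slot [ 809.3 -211.5  109.4] err 3.4 px [254.2, 328.3] [360.3, 193.7]
spare_slot [ 643.3 -182.6  131.3] err 1.2 px [211.7, 238.3] [301.7, 212.2]
spare_slot [ 482.5 -336.9  113.4] err 2.2 px [95.1, 229.6] [290.5, 300.0]
spare_plate [ 629.8 -359.8   -0.8] err 1.4 px [131.1, 325.1] [346.9, 302.0]
spare_plate [ 672.2 -133.5 -458.1] err 2.7 px [252.6, 363.2] [291.0, 332.3]
spare_plate [ 812.2 -216.1   -2.9] err 4.7 px [252.6, 363.2] [355.3, 225.9]
spare_plate [ 642.4 -187.4    7. ] err 0.1 px [215.7, 278.1] [300.7, 250.8]
spare_plate [ 484.1 -339.9    0.1] err 0.9 px [111.6, 265.3] [291.0, 332.3]
hung_slot [593.6 174.1 200.5] err 0.7 px [342.6, 121.3] [194.1, 122.7]
hung_slot [555.6 104.3 256.1] err 0.0 px [308.2, 99.9] [194.1, 122.7]
hung_plate [596.  162.2  76.2] err 1.8 px [330.9, 170.4] [201.2, 161.9]
hook_tip [494.5 155.6 210.8] err 0.1 px [304.9, 99.3] [163.0, 138.1]
hook_arm [648.5 176.5 198. ] err 0.8 px [364.1, 132.7] [212.4, 116.7]
hook [660.1 179.2  -0.7] err 0.8 px [351.6, 205.6] [219.7, 171.7]
rack [ 648.9 -186.9   -7.2] err 1.5 px [217.3, 285.6] [301.3, 252.3]
glue [596.1  23.1 -14.1] err 1.0 px [282.7, 223.3] [233.3, 215.4]
gear [515.8 -10.4  -2.8] err 0.7 px [251.4, 204.3] [216.0, 235.5]
gear [550.2  53.9 -78.7] err 1.8 px [281.3, 220.9] [216.0, 235.5]
scraper [395.8  11.9 -12.4] err 0.1 px [230.8, 176.9] [170.2, 254.8]
```

View pics/c.png

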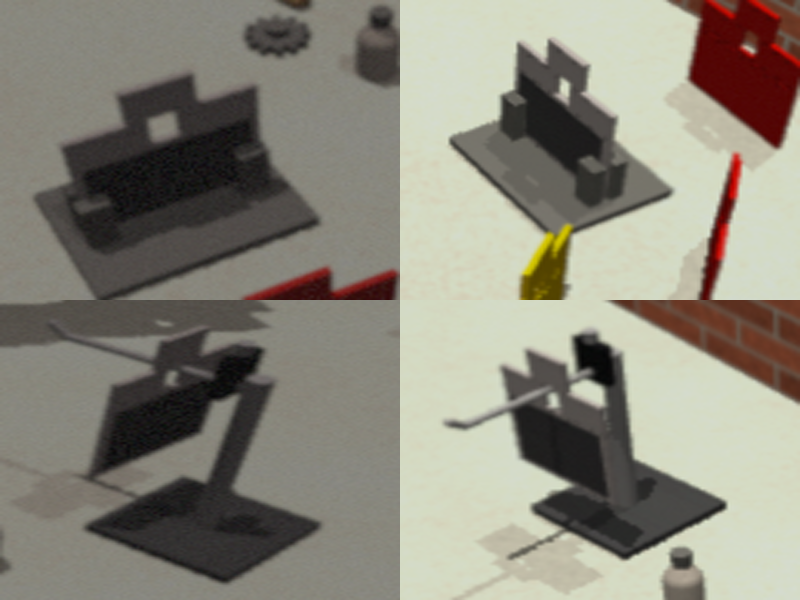

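The close crops confirm the spare: dark plate in the grey rack, with its slot at about (212,238) in scene. The hook tip points towards the robot. Next I fit yaws from the corners.

```bash
cat > fit.py <<'E'
from h import *
from scipy.optimize import least_squares
np.set_printoptions(precision=2,suppress=True)
a=r.grab_frame("scene");b=r.grab_frame("side")
def Rz(y): c,s=np.cos(y),np.sin(y);return np.array([[c,-s,0],[s,c,0],[0,0,1]])
def Ry(y): c,s=np.cos(y),np.sin(y);return np.array([[c,0,s],[0,1,0],[-s,0,c]])
m=lambda u,v:(160+u*.325,190+v*130/300)
n=lambda u,v:(250+(u-400)*.325,180+v*130/300)
PA=[((0,-22,157),m(118,95)),((0,22,157),m(192,74)),((0,-60,122),m(62,147)),((0,60,122),m(257,85)),((0,0,122),(211.7,238.3))]
PB=[((0,22,157),n(550,40)),((0,-22,157),n(590,70)),((0,60,122),n(518,42)),((0,-60,122),n(616,125)),((0,0,122),(301.7,212.2))]
def res(p):
    T=lambda X:(Rz(p[2])@Ry(p[3])@np.array(X).T).T+[p[0],p[1],12]
    return np.r_[(proj(a,T([x for x,_ in PA]))-[q for _,q in PA]).ravel(),(proj(b,T([x for x,_ in PB]))-[q for _,q in PB]).ravel()]
s=least_squares(res,[643,-187,.1,0],loss="soft_l1");print("plate",s.x,"deg",np.degrees(s.x[2:]),"rms",np.sqrt((s.fun**2).mean()));print(res(s.x).reshape(-1,2))
# hook x,y,yaw
m=lambda u,v:(290+u*.3,90+v*.5)
n=lambda u,v:(150+(u-400)*.3,90+(v-300)*.4)
v0=300
HA=[((-158,0,211),(304.9,99.3)),((0,0,200),(364.1,132.7)),((0,0,0),(351.6,205.6)),((-60,60,12),m(182,478-v0)),((60,-60,12),m(320,522-v0)),((-60,-60,12),m(87,525-v0))]
HB=[((-158,0,211),(163.0,138.1)),((0,0,200),(212.4,116.7)),((0,0,0),(219.7,171.7)),((-60,-60,12),n(628,549)),((60,-60,12),n(724,505)),((-60,60,12),n(533,508))]
def res(p):
    T=lambda X:(Rz(p[2])@np.array(X).T).T+[p[0],p[1],0]
    return np.r_[(proj(a,T([x for x,_ in HA]))-[q for _,q in HA]).ravel(),(proj(b,T([x for x,_ in HB]))-[q for _,q in HB]).ravel()]
s=least_squares(res,[652,178,.14],loss="soft_l1");print("hook",s.x,"deg",np.degrees(s.x[2]));print(res(s.x).reshape(-1,2))
E
python3 fit.py; python3 -c "
from h import *
s=r.sense();print(s['orientation'],s['eef_pos'],s['q'])"
```

```text
plate [ 623.78 -183.06   -0.12    0.16] deg [-6.78  9.45] rms 1.6747756117947061
[[ 0.29  0.67]
 [ 0.42 -0.38]
 [-1.4  -2.18]
 [-1.65 -2.47]
 [-0.44 -0.75]
 [ 2.01 -2.13]
 [ 0.76 -3.13]
 [ 0.1  -0.77]
 [-0.55 -3.81]
 [ 1.82  1.13]]
hook [654.82 180.45   0.19] deg 10.745025634396079
[[  0.05   1.4 ]
 [  3.37   0.81]
 [ -0.71  -2.48]
 [ -0.32  -3.6 ]
 [-25.75  26.21]
 [ -0.33  -1.74]
 [  2.83   0.13]
 [  0.82  -2.86]
 [ -1.37   0.97]
 [ -0.36  -0.  ]
 [  0.67  -4.02]
 [ -1.67  -2.24]]
[[-9.17990111e-01  3.96603270e-01  4.78901375e-05]
 [ 3.96603272e-01  9.17990111e-01  3.45555492e-05]
 [-3.02578288e-05  5.07150376e-05 -9.99999998e-01]] [218.11070127 504.90947289 240.66127203] [ 1.07839498e+00  3.50678315e-01  1.65175578e+00 -2.84774235e-05
  1.13910547e+00 -8.45757382e-02]
```

Request:
move_arm(commands=[[[-1,-0.7,-1,0,0,0.75],[-1,-0.7,-1,0,0,0.75],[-1,-0.7,-1,0,0,0.75],[-1,-0.7,-1,0,0,0.75],[-1,-0.7,-1,0,0,0.75],[-1,-0.7,-1,0,0,0.75],[-1,-0.7,-1,0,0,0.75],[-1,-0.7,-1,0,0,0.75]]], hand=50)

```text
time_s: 4.3
eef_pos: [269.3, 421.7, 320.7]
orientation: [[0.021, 1.0, 0.0], [1.0, -0.021, 0.0], [0.0, 0.0, -1.0]]
contact_force: [-0.2, -0.6, -0.7]
gripper_width: 50.2
gripper_force: 0.0
```

Request:
move_arm(commands=[[[-0.5,0.3,0,0,0,0],[-1,0.6,0,0,0,0],[-1,0.6,0,0,0,0]]])

```text
time_s: 4.6
eef_pos: [317.8, 338.0, 320.8]
orientation: [[0.019, 1.0, 0.001], [1.0, -0.019, -0.001], [-0.001, 0.001, -1.0]]
contact_force: [0.4, 0.4, -0.0]
gripper_width: 49.9
gripper_force: 0.0
```

Request:
move_arm(commands=[[[-0.5,0.3,0,0,0,0],[-1,0.6,0,0,0,0],[-1,0.6,0,0,0,0]]])

```text
time_s: 4.9
eef_pos: [364.6, 257.4, 320.8]
orientation: [[0.019, 1.0, 0.001], [1.0, -0.019, -0.001], [-0.001, 0.001, -1.0]]
contact_force: [-0.2, 0.0, 0.2]
gripper_width: 50.1
gripper_force: 0.0
```

Request:
move_arm(commands=[[[-0.5,0.3,0,0,0,0],[-1,0.6,0,0,0,0],[-1,0.6,0,0,0,0]]])

```text
time_s: 5.2
eef_pos: [411.4, 177.0, 320.7]
orientation: [[0.019, 1.0, 0.001], [1.0, -0.019, -0.001], [-0.001, 0.001, -1.0]]
contact_force: [0.3, 1.1, 0.0]
gripper_width: 50.0
gripper_force: 0.0
```

Request:
move_arm(commands=[[[-0.5,0.3,0,0,0,0],[-1,0.6,0,0,0,0],[-1,0.6,0,0,0,0]]])

```text
time_s: 5.5
eef_pos: [458.1, 96.6, 320.5]
orientation: [[0.018, 1.0, 0.0], [1.0, -0.018, -0.001], [-0.001, 0.0, -1.0]]
contact_force: [-0.2, 0.1, 0.1]
gripper_width: 49.7
gripper_force: 0.0
```

Request:
move_arm(commands=[[[-0.5,0.3,0,0,0,0],[-1,0.6,0,0,0,0],[-1,0.6,0,0,0,0]]])

```text
time_s: 5.8
eef_pos: [504.9, 16.3, 320.3]
orientation: [[0.018, 1.0, 0.0], [1.0, -0.018, -0.0], [-0.0, 0.0, -1.0]]
contact_force: [-0.5, 0.8, 0.8]
gripper_width: 49.9
gripper_force: 0.0
```

Request:
move_arm(commands=[[[-0.5,0.3,0,0,0,0],[-1,0.6,0,0,0,0.06],[-1,0.6,0,0,0,0.06],[-1,0.6,0,0,0,0.06]]])

```text
time_s: 6.2
eef_pos: [550.0, -61.3, 320.2]
orientation: [[0.109, 0.994, -0.001], [0.994, -0.109, 0.001], [0.001, -0.001, -1.0]]
contact_force: [-0.3, 0.7, 0.7]
gripper_width: 50.5
gripper_force: 0.0
```

Request:
move_arm(commands=[[[-0.35,0.33,0,0,0,0],[-0.7,0.66,0,0,0,0],[-0.7,0.66,0,0,0,0]]])

```text
time_s: 6.5
eef_pos: [597.6, -124.3, 320.1]
orientation: [[0.109, 0.994, -0.0], [0.994, -0.109, -0.0], [-0.0, -0.0, -1.0]]
contact_force: [-0.1, -0.1, -0.2]
gripper_width: 50.0
gripper_force: 0.0
```

Request:
move_arm(commands=[[[-0.35,0.33,0,0,0,0],[-0.7,0.66,0,0,0,0],[-0.7,0.66,0,0,0,0],[-0.7,0.66,0,0,0,0]]])

```text
time_s: 6.9
eef_pos: [642.7, -183.4, 320.4]
orientation: [[0.108, 0.994, -0.001], [0.994, -0.108, 0.001], [0.001, -0.001, -1.0]]
contact_force: [-0.6, 0.2, 0.4]
gripper_width: 49.9
gripper_force: 0.0
```

Run:
```python
from h import *
f=r.grab_frame("wrist");save(f,"w1.png",None,1.5)
s=r.sense();print(s["eef_pos"],s["orientation"].round(3),"cam",-cam(f)[0].T@cam(f)[1])
for t in("spare_slot","spare_plate","rack"): print(t,[(np.round(d["at"],1),round(d["score"],2),atz(f,d["at"],z).round(1)) for z in[{"spare_slot":134,"spare_plate":12,"rack":0}[t]] for d in r.spot_point(f,t)])
print(proj(f,[[643,-183,169]]))
```

```text
[ 642.49368995 -183.17368869  320.71832671] [[ 0.107  0.994 -0.   ]
 [ 0.994 -0.107  0.001]
 [ 0.001 -0.    -1.   ]] cam [ 652.455577   -100.04492388  464.70709885]
spare_slot [(array([380.7, 194.9]), 0.85, array([ 804.4, -217.4,  134. ])), (array([255.7, 181.1]), 0.73, array([ 644.6, -181.5,  134. ])), (array([258.8, 292. ]), 0.73, array([ 631.2, -347.5,  134. ]))]
spare_plate [(array([258.2, 251. ]), 0.89, array([ 631.8, -347.1,   12. ])), (array([349.7, 171.8]), 0.81, array([ 805. , -212.7,   12. ])), (array([256.1, 164.9]), 0.7, array([ 645.5, -183.4,   12. ])), (array([181.4, 255.3]), 0.53, array([ 485.2, -340.8,   12. ]))]
rack [(array([257.3, 162.5]), 0.62, array([ 647.8, -181.6,    0. ]))]
[[254.51253368 189.83055659]]
```

View pics/w1.png

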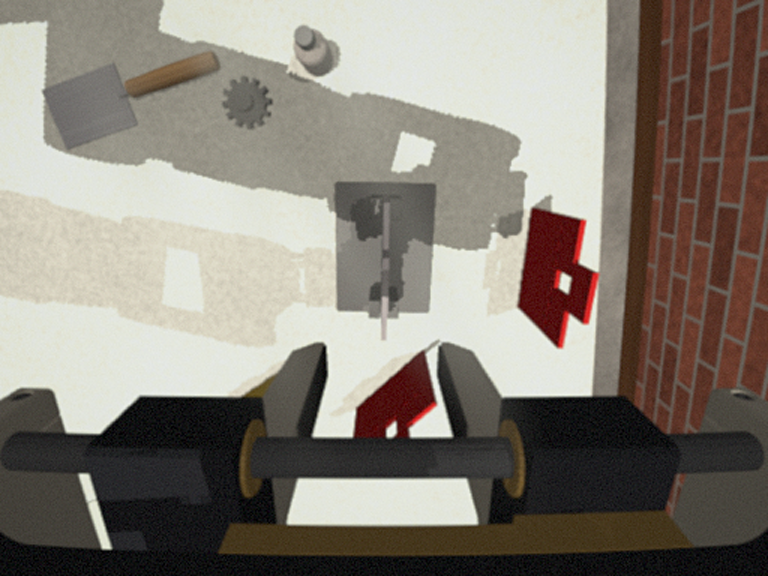

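The wrist picture shows the rack square to the tool, with the plate a thin line from (259,131) to (255,225) px. The red look-alikes stand apart at (375,185) and (265,265).

Request:
move_arm(commands=[[[0,0,0.5,0,0,0],[0,0,1,0,0,0],[0,0,1,0,0,0],[0,0,1,0,0,0]]])

```text
time_s: 7.5
eef_pos: [642.9, -184.9, 241.9]
orientation: [[0.109, 0.994, 0.0], [0.994, -0.109, -0.0], [0.0, 0.0, -1.0]]
contact_force: [0.7, -0.8, 0.8]
gripper_width: 49.8
gripper_force: 0.0
```

Run:
```python
from h import *
np.set_printoptions(precision=1,suppress=True)
f=r.grab_frame("wrist");save(f,"w2.png",(130,60,260,195),3)
s=r.sense();print(s["eef_pos"],s["orientation"])
for t in("spare_slot",): print(t,[(d["at"],round(d["score"],2),atz(f,d["at"],134)) for d in r.spot_point(f,t)])
print(proj(f,[[643,-183,169],[643,-183,134]]))
```

```text
[ 643.5 -185.2  243.1] [[ 0.1  1.   0. ]
 [ 1.  -0.1 -0. ]
 [-0.   0.  -1. ]]
spare_slot [([256.0, 199.7], 0.94, array([ 645.1, -182.6,  134. ])), ([260.7, 331.7], 0.92, array([ 632.9, -346.5,  134. ])), ([413.9, 210.0], 0.77, array([ 803.7, -211.3,  134. ])), ([253.2, 171.6], 0.34, array([ 645.5, -154.2,  134. ]))]
[[253.8 212.8]
 [253.9 200.3]]
```

View pics/w2.png

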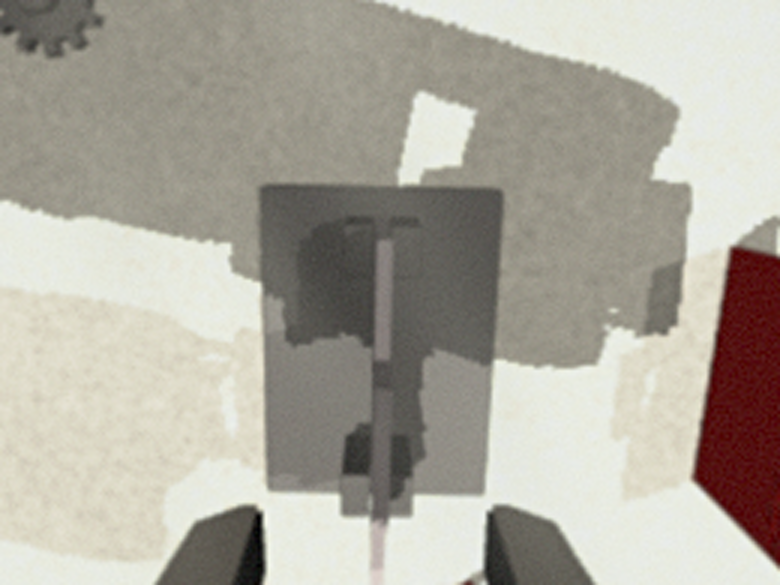

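Run:
```python
from h import *
np.set_printoptions(precision=1,suppress=True)
f=r.grab_frame("wrist");s=r.sense()
A=atz(f,(258.2,140),134);B=atz(f,(255.8,251.7),134);print(A,B,"normal deg",np.degrees(np.arctan2(*(A-B)[[1,0]]))-90, "tool y deg",np.degrees(np.arctan2(s["orientation"][1,1],s["orientation"][0,1])))
# tab top mid: edge at crop ~ (382,360),(381,387) 
for z,p in((134,(256,199.7)),(169,(256.2,212)),(134,(257.3,180))):
    X=atz(f,p,z);print(X,"tool-frame offset",s["orientation"].T@(X-s["eef_pos"]))
print(s["eef_pos"])
```

```text
[ 654.5 -125.9  134. ] [ 639.7 -241.4  134. ] normal deg -7.338751970858112 tool y deg -6.254843281463648
[ 646.2 -183.8  134. ] tool-frame offset [  2.1   1.9 109.3]
[ 646.  -183.6  169. ] tool-frame offset [ 2.2  1.9 74.3]
[ 649.6 -163.9  134. ] tool-frame offset [ 22.2   3.2 109.3]
[ 643.6 -185.5  243.3]
```

Request:
move_arm(commands=[[[0.025,0.025,0.3,0,0,0.01],[0.025,0.025,0.6,0,0,0.01],[0.025,0.025,0.8,0,0,0.01],[0.025,0.025,1,0,0,0.01],[0.025,0.025,1,0,0,0.01],[0.025,0.025,1,0,0,0.01]]])

```text
time_s: 8.25
eef_pos: [645.3, -183.8, 161.3]
orientation: [[0.125, 0.992, 0.001], [0.992, -0.125, -0.0], [-0.0, 0.001, -1.0]]
contact_force: [-1.0, 0.2, 0.9]
gripper_width: 50.0
gripper_force: 0.0
```

Request:
move_arm(commands=[[[0,0,0,0,0,0],[0,0,0,0,0,0],[0,0,0,0,0,0],[0,0,0,0,0,0],[0,0,0,0,0,0],[0,0,0,0,0,0],[0,0,0,0,0,0],[0,0,0,0,0,0]]], hand=0, squeeze=30)

```text
time_s: 9.05
eef_pos: [645.0, -183.6, 160.7]
orientation: [[0.125, 0.992, -0.0], [0.992, -0.125, 0.0], [-0.0, -0.0, -1.0]]
contact_force: [-0.2, -1.1, 0.8]
gripper_width: 4.6
gripper_force: 30.0
```

Request:
move_arm(commands=[[[0,0,-0.2,0,0,0],[0,0,-0.4,0,0,0],[0,0,-0.6,0,0,0],[0,0,-0.8,0,0,0],[0,0,-1,0,0,0],[0,0,-1,0,0,0],[0,0,-1,0,0,0]]])

```text
time_s: 9.75
eef_pos: [645.0, -183.6, 241.3]
orientation: [[0.125, 0.992, 0.001], [0.992, -0.125, -0.0], [-0.0, 0.001, -1.0]]
contact_force: [-0.6, 0.4, -2.2]
gripper_width: 4.6
gripper_force: 30.0
```

Request:
move_arm(commands=[[[0,0,-0.4,0,0,0],[0,0,-0.8,0,0,0],[0,0,-0.8,0,0,0]]])

```text
time_s: 10.05
eef_pos: [646.0, -184.0, 308.6]
orientation: [[0.125, 0.992, 0.006], [0.992, -0.125, -0.002], [-0.001, 0.006, -1.0]]
contact_force: [1.8, -0.4, -0.6]
gripper_width: 5.0
gripper_force: 30.0
```

Request:
move_arm(commands=[[[0.2,-0.2,0,0,0,0],[0.5,-0.55,0,0,0,0],[0.7,-0.75,0,0,0,0],[0.9,-0.97,0,0,0,0]]])

```text
time_s: 10.45
eef_pos: [575.8, -101.6, 303.2]
orientation: [[0.125, 0.992, -0.002], [0.992, -0.125, 0.001], [0.0, -0.002, -1.0]]
contact_force: [0.0, 0.2, -1.4]
gripper_width: 4.9
gripper_force: 30.0
```

Request:
move_arm(commands=[[[0.3,-0.33,0,0,0,0],[0.6,-0.66,0,0,0,0],[0.9,-0.97,0,0,0,0]]])

```text
time_s: 10.75
eef_pos: [507.3, -20.4, 303.2]
orientation: [[0.125, 0.992, -0.002], [0.992, -0.125, 0.0], [0.0, -0.002, -1.0]]
contact_force: [0.1, 0.5, -1.5]
gripper_width: 4.9
gripper_force: 30.0
```

Request:
move_arm(commands=[[[0.3,-0.33,0,0,0,0],[0.6,-0.66,0,0,0,0],[0.8,-0.87,0,0,0,0],[0.9,-0.97,0,0,0,0],[0.9,-0.97,0,0,0,0]]])

```text
time_s: 11.25
eef_pos: [440.4, 60.3, 304.2]
orientation: [[0.123, 0.992, -0.001], [0.992, -0.123, -0.0], [-0.0, -0.001, -1.0]]
contact_force: [-0.0, -0.2, -0.8]
gripper_width: 4.7
gripper_force: 30.0
```

Run:
```python
from h import *
np.set_printoptions(precision=1,suppress=True)
f={n:r.grab_frame(n) for n in("scene","side","wrist")};s=r.sense();print(s["eef_pos"],s["gripper_width"],s["contact_force"])
for t in("hook_tip","spare_slot","spare_plate","hung_slot","hook_arm","hook"):
  for n in f: print(t,n,[(np.array(d["at"]),round(d["score"],2)) for d in r.spot_point(f[n],t)[:3]], end=" ")
  print()
for n in("scene","side","wrist"): print(n,"expected held slot",proj(f[n],[s["eef_pos"]-[0,0,26.7]]))
cv2.imwrite("pics/d.png",np.hstack([cv2.resize(f["scene"]["img"][70:250,250:410],(400,450)),cv2.resize(f["side"]["img"][70:250,120:280],(400,450))])[:,:,::-1])
```

```text
[441.5  59.1 304.4] 4.509690230938733 [-0.1  0.3 -1.2]
hook_tip scene [(array([307.2, 101.9]), 0.65)] hook_tip side [(array([161.7, 138.1]), 0.79)] hook_tip wrist [(array([306.9,  91.4]), 0.81)] 
spare_slot scene [(array([255.7,  76.8]), 0.71), (array([116.4, 290.7]), 0.58), (array([250.5, 326.1]), 0.57)] spare_slot side [(array([355.5, 267.6]), 0.93), (array([157.4, 144.7]), 0.65), (array([359.3, 192. ]), 0.64)] spare_slot wrist [] 
spare_plate scene [(array([253.2, 358.2]), 0.89), (array([132.3, 326.7]), 0.84), (array([253.9, 124.4]), 0.71)] spare_plate side [(array([347.5, 303.4]), 0.92), (array([293.7, 335. ]), 0.66), (array([359.5, 227.4]), 0.64)] spare_plate wrist [(array([451.4, 279.5]), 0.93), (array([366.7, 341.8]), 0.87), (array([254.9, 191. ]), 0.72)] 
hung_slot scene [(array([342.3, 118.8]), 0.58)] hung_slot side [(array([192.5, 119.8]), 0.82), (array([218.4, 235.6]), 0.7), (array([213. , 118.4]), 0.7)] hung_slot wrist [(array([415.1,  61.6]), 0.78), (array([233.1, 193.7]), 0.34)] 
hook_arm scene [(array([363.3, 135.9]), 0.83)] hook_arm side [(array([212.3, 113.7]), 0.65)] hook_arm wrist [] 
hook scene [(array([347.6, 204.3]), 0.61)] hook side [(array([221. , 173.4]), 0.9), (array([217.9, 234.2]), 0.36)] hook wrist [] 
scene expected held slot [[255.   74.4]]
side expected held slot [[159.  143.2]]
wrist expected held slot [[254.1 238.9]]
```

View pics/d.png

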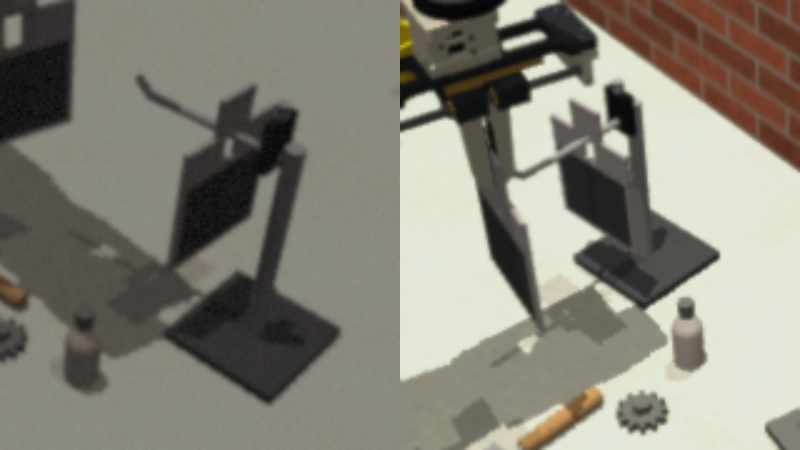

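The picture shows the spare held upright, left and front of the hook. The tip is at about (307,102) in scene and (162,138) in side. Next I triangulate with all three views.

Run:
```python
from h import *
np.set_printoptions(precision=1,suppress=True)
f={n:r.grab_frame(n) for n in("scene","side","wrist")}
a,b,w=f["scene"],f["side"],f["wrist"]
print("tip3",*tri((a,(306.5,101)),(b,(162.5,138.1)),(w,(306.9,91.4))))
print("hung3",*tri((a,(342.4,120)),(b,(193.3,121.5)),(w,(415.1,61.6))))
print("tip wrist@211",atz(w,(306.9,91.4),211),"hung wrist@204",atz(w,(415.1,61.6),204))
print("arm",*tri((a,(363.7,134)),(b,(212.4,115.5))))
# tip top/arm points: bend at crop-left (152,97), arm at block (215,128); side bend (535,172)
m=lambda u,v:(250+u*.4,70+v*.4); n=lambda u,v:(120+(u-400)*.4,70+v*.4)
print("bend",*tri((a,m(152,97)),(b,n(527,174))));print("bend@200",atz(a,m(152,97),200),atz(b,n(527,174),200))
print("arm@200 scene",atz(a,m(210,126),200),"side",atz(b,n(612,127),200))
```

```text
tip3 [496.9 157.4 208.2] [array([-0.3, -0.6]), array([1.2, 0.3]), array([-1.7, -2. ])]
hung3 [592.5 171.6 205.1] [array([-0.3, -1.1]), array([1.1, 0.9]), array([ 0.3, -2.7])]
tip wrist@211 [497.6 155.5 211. ] hung wrist@204 [592.9 169.6 204. ]
arm [649.6 176.1 198.5] [array([ 0.2, -0.3]), array([0.1, 0.3])]
bend [514.5 156.6 196.3] [array([ 0.1, -0.1]), array([0.1, 0.1])]
bend@200 [519.1 151.7 200. ] [512.5 152.5 200. ]
arm@200 scene [581.4 160.  200. ] side [620.5 167.5 200. ]
```

Request:
move_arm(commands=[[[0.3,0.02,0,0,0,-0.086],[0.58,0.05,0,0,0,-0.172],[0.58,0.05,0,0,0,-0.172],[0.58,0.05,0,0,0,-0.172]]])

```text
time_s: 12.85
eef_pos: [450.6, 105.3, 304.5]
orientation: [[-0.143, 0.99, -0.0], [0.99, 0.143, -0.0], [-0.0, -0.0, -1.0]]
contact_force: [-0.1, 0.5, -1.1]
gripper_width: 4.7
gripper_force: 30.0
```

Request:
move_arm(commands=[[[0.3,0.1,0.2,0,0,0],[0.56,0.2,0.5,0,0,0],[0.56,0.2,0.7,0,0,0],[0.56,0.2,0.7,0,0,0],[0.56,0.2,0.7,0,0,0]]])

```text
time_s: 13.35
eef_pos: [460.2, 151.3, 249.1]
orientation: [[-0.143, 0.99, 0.0], [0.99, 0.143, -0.0], [-0.0, -0.0, -1.0]]
contact_force: [0.0, -0.1, -0.4]
gripper_width: 4.9
gripper_force: 30.0
```

```bash
cat > look.py <<'E'
from h import *
import sys
np.set_printoptions(precision=1,suppress=True)
tip=np.array([497,156.5]);u=np.array([.9893,.1461]);v=np.array([-.1461,.9893])
f={n:r.grab_frame(n) for n in("scene","side","wrist")};s=r.sense();print(s["eef_pos"],s["orientation"].round(3).tolist(),s["contact_force"])
d=s["eef_pos"][:2]-tip;print("hook x,y of TCP",d@u-158,d@v)
for t in("hook_tip","spare_slot","hung_slot"):
  for n in f: print(t,n,[(np.array(d["at"]),round(d["score"],2)) for d in r.spot_point(f[n],t)[:4]], end=" ")
  print()
for n in f: print(n,"expected held slot",proj(f[n],[s["eef_pos"]-[0,0,26.7]]), "tip",proj(f[n],[[497,156.5,211]]))
if len(sys.argv)>1: cv2.imwrite("pics/"+sys.argv[1],np.hstack([cv2.resize(f["scene"]["img"][70:190,260:380],(400,400),interpolation=cv2.INTER_CUBIC),cv2.resize(f["side"]["img"][80:200,130:250],(400,400),interpolation=cv2.INTER_CUBIC)])[:,:,::-1])
E
python3 look.py e.png
```

```text
[460.5 151.5 249.7] [[-0.143, 0.99, 0.002], [0.99, 0.143, 0.0], [0.0, 0.002, -1.0]] [ 0.2 -0.3 -1.9]
hook x,y of TCP -194.83865819650558 0.3837290146424718
hook_tip scene [(array([307.6, 101.5]), 0.65)] hook_tip side [(array([163.9, 139.1]), 0.87)] hook_tip wrist [(array([303. , 234.6]), 0.65)] 
spare_slot scene [(array([251.6, 328.9]), 0.79), (array([118.1, 291.5]), 0.74), (array([ 94.3, 228. ]), 0.74), (array([294.4,  90.5]), 0.66)] spare_slot side [(array([294.2, 301.4]), 0.93), (array([362.3, 191.9]), 0.73), (array([356.3, 268. ]), 0.7), (array([149.9, 138.1]), 0.67)] spare_slot wrist [] 
hung_slot scene [(array([341.4, 122.4]), 0.93)] hung_slot side [(array([193.6, 120.5]), 0.95)] hung_slot wrist [(array([424.3, 228. ]), 0.86)] 
scene expected held slot [[293.7  88.5]] tip [[306.   99.4]]
side expected held slot [[150.5 140.3]] tip [[163.8 137.6]]
wrist expected held slot [[253.4 238.3]] tip [[302.8 231.4]]
```

View pics/e.png

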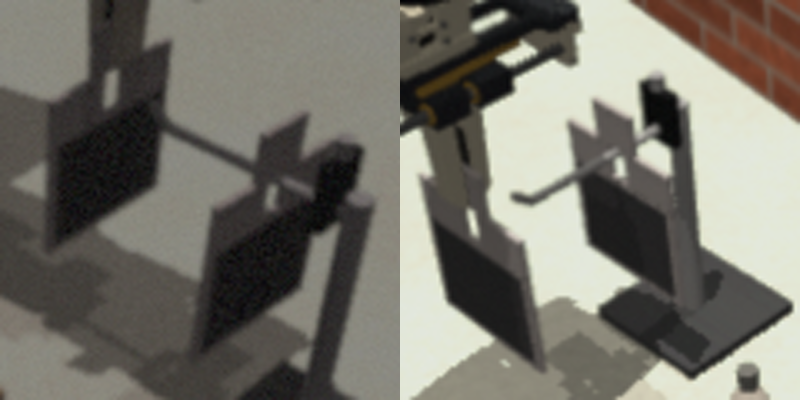

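The picture shows the spare in front of the tip, with its slot at (294,90) in scene and (150,138) in side, level with the tip at (307,101) and (164,139).

Run:
```python
from h import *
np.set_printoptions(precision=1,suppress=True)
a=r.grab_frame("scene");b=r.grab_frame("side")
u=np.array([.9893,.1461]);v=np.array([-.1461,.9893])
s,e=tri((a,(294.4,90.5)),(b,(149.9,138.1)));t,e2=tri((a,(307.4,101.6)),(b,(163.6,138.7)));h,_=tri((a,(342.,121.)),(b,(193.5,121.)))
# slot centre picked from e.png (white slot): scene (111,88), side (473,222): 15 mm under the edge
c,e3=tri((a,(260+111*.3,70+88*.3)),(b,(130+73*.3,80+222*.3)))
for n,X in(("slot",s),("slotcentre",c),("tip",t),("hung",h)): d=X[:2]-t[:2];print(n,X,"rel tip along/across",d@u,d@v)
```

```text
slot [462.4 154.6 222.1] rel tip along/across -36.03981439724095 -0.7436715227593784
slotcentre [460.9 151.6 203.8] rel tip along/across -37.88405931436511 -3.502114119745343
tip [497.9 160.6 204.7] rel tip along/across 0.0 0.0
hung [593.1 173.8 203.5] rel tip along/across 96.15636370695084 -0.8098145465345875
```

Request:
move_arm(commands=[[[0.02,0.1,0.02,0,0,0],[0.02,0.2,0.02,0,0,0],[0.02,0.3,0.02,0,0,0],[0.02,0.4,0.02,0,0,0],[0.02,0.5,0.02,0,0,0],[0.02,0.6,0.02,0,0,0],[0.02,0.6,0.02,0,0,0]]])

```text
time_s: 14.75
eef_pos: [508.2, 160.5, 246.9]
orientation: [[-0.144, 0.99, 0.0], [0.99, 0.144, -0.0], [-0.0, 0.0, -1.0]]
contact_force: [-0.8, 0.5, -1.6]
gripper_width: 4.6
gripper_force: 30.0
```

```bash
python3 look.py f.png
```

```text
[507.1 160.4 247. ] [[-0.145, 0.989, -0.0], [0.989, 0.145, -0.0], [-0.0, -0.0, -1.0]] [-0.5 -0.4 -0.3]
hook x,y of TCP -147.39367774639317 2.3850953412279745
hook_tip scene [(array([308.6,  99.4]), 0.65)] hook_tip side [(array([164.7, 137. ]), 0.98)] hook_tip wrist [] 
spare_slot scene [(array([117.1, 288.4]), 0.93), (array([312.4,  98.5]), 0.76), (array([ 93.7, 226.8]), 0.7), (array([252.4, 326.1]), 0.68)] spare_slot side [(array([294.9, 300.7]), 0.66), (array([354.1, 266.6]), 0.63), (array([359.6, 195. ]), 0.6), (array([166.5, 131.8]), 0.55)] spare_slot wrist [] 
hung_slot scene [(array([341.3, 121.3]), 0.69)] hung_slot side [] hung_slot wrist [(array([366.2, 232.5]), 0.93)] 
scene expected held slot [[310.9  97. ]] tip [[306.   99.4]]
side expected held slot [[166.1 132.1]] tip [[163.8 137.6]]
wrist expected held slot [[253.2 238.5]] tip [[238.9 235.9]]
```

View pics/f.png

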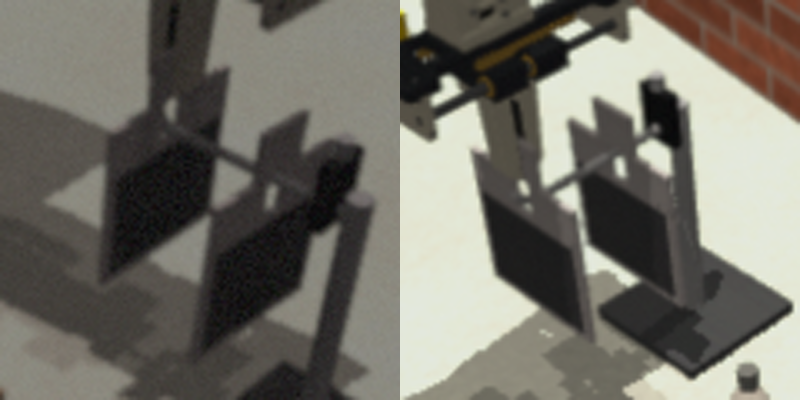

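The tip shows through the spare's slot at about (168,140) px in side, so the plate is threaded and the hung plate is undisturbed. Next: move in further and lower.

Request:
move_arm(commands=[[[0,0.1,0,0,0,0],[0,0.2,0,0,0,0],[0,0.3,0,0,0,0],[0,0.4,0,0,0,0],[0,0.4,0,0,0,0],[0,0.4,0,0,0,0]]])

```text
time_s: 15.95
eef_pos: [539.0, 165.1, 246.8]
orientation: [[-0.145, 0.989, -0.001], [0.989, 0.145, -0.0], [-0.0, -0.001, -1.0]]
contact_force: [0.4, -0.1, -2.4]
gripper_width: 4.6
gripper_force: 30.0
```

Request:
move_arm(commands=[[[0,0,0.06,0,0,0],[0,0,0.11,0,0,0],[0,0,0.14,0,0,0],[0,0,0.16,0,0,0],[0,0,0.17,0,0,0],[0,0,0.17,0,0,0],[0,0,0.17,0,0,0]]])

```text
time_s: 16.65
eef_pos: [539.0, 165.1, 233.6]
orientation: [[-0.145, 0.989, 0.0], [0.989, 0.145, -0.0], [-0.0, 0.0, -1.0]]
contact_force: [-0.3, 0.2, -0.6]
gripper_width: 4.5
gripper_force: 30.0
```

Request:
move_arm(commands=[[[0,0,0.01,0,0,0],[0,0,0.015,0,0,0],[0,0,0.015,0,0,0],[0,0,0.015,0,0,0]]])

```text
time_s: 17.05
eef_pos: [539.0, 165.1, 232.3]
orientation: [[-0.145, 0.989, 0.0], [0.989, 0.145, -0.0], [-0.0, 0.0, -1.0]]
contact_force: [0.8, -0.8, -1.3]
gripper_width: 4.8
gripper_force: 30.0
```

Request:
move_arm(commands=[[[0,0,0.012,0,0,0],[0,0,0.012,0,0,0],[0,0,0.012,0,0,0]]])

```text
time_s: 17.35
eef_pos: [539.0, 165.1, 231.2]
orientation: [[-0.145, 0.989, -0.0], [0.989, 0.145, -0.0], [-0.0, -0.0, -1.0]]
contact_force: [0.1, 0.4, -1.0]
gripper_width: 4.7
gripper_force: 30.0
```

Request:
move_arm(commands=[[[0,0,0.008,0,0,0],[0,0,0.008,0,0,0],[0,0,0.008,0,0,0]]])

```text
time_s: 17.65
eef_pos: [539.0, 165.1, 230.6]
orientation: [[-0.145, 0.989, -0.0], [0.989, 0.145, 0.0], [0.0, -0.0, -1.0]]
contact_force: [-0.5, 0.4, -1.4]
gripper_width: 4.8
gripper_force: 30.0
```

Request:
move_arm(commands=[[[0,0,0.008,0,0,0],[0,0,0.008,0,0,0],[0,0,0.008,0,0,0]]])

```text
time_s: 17.95
eef_pos: [539.1, 165.1, 230.3]
orientation: [[-0.145, 0.989, 0.0], [0.989, 0.145, 0.0], [0.0, 0.0, -1.0]]
contact_force: [-1.2, 0.5, 3.3]
gripper_width: 4.7
gripper_force: 30.0
```

Request:
move_arm(commands=[[[0,0,0.008,0,0,0],[0,0,0.008,0,0,0],[0,0,0.008,0,0,0]]])

```text
time_s: 18.25
eef_pos: [539.1, 165.1, 230.2]
orientation: [[-0.145, 0.989, 0.001], [0.989, 0.145, 0.0], [0.0, 0.001, -1.0]]
contact_force: [-2.7, -1.2, 8.7]
gripper_width: 4.8
gripper_force: 30.0
```

Request:
move_arm(commands=[[[0,0,-0.008,0,0,0],[0,0,-0.008,0,0,0],[0,0,-0.008,0,0,0]]])

```text
time_s: 18.55
eef_pos: [539.1, 165.1, 230.2]
orientation: [[-0.145, 0.989, 0.0], [0.989, 0.145, 0.0], [0.0, 0.0, -1.0]]
contact_force: [-2.7, 0.3, 4.8]
gripper_width: 4.5
gripper_force: 30.0
```

Request:
move_arm(commands=[[[0,0,0,0,0,0],[0,0,0,0,0,0],[0,0,0,0,0,0],[0,0,0,0,0,0],[0,0,0,0,0,0],[0,0,0,0,0,0]]], hand=28)

```text
time_s: 19.15
eef_pos: [539.0, 165.1, 229.9]
orientation: [[-0.145, 0.989, -0.0], [0.989, 0.145, -0.0], [0.0, -0.0, -1.0]]
contact_force: [0.4, 0.8, 0.4]
gripper_width: 28.0
gripper_force: 0.0
```

Request:
move_arm(commands=[[[0,0,-0.2,0,0,0],[0,0,-0.5,0,0,0],[0,0,-0.9,0,0,0],[0,0,-1,0,0,0],[0,0,-1,0,0,0]]])

```text
time_s: 19.65
eef_pos: [539.3, 165.1, 310.8]
orientation: [[-0.145, 0.989, 0.002], [0.989, 0.145, 0.0], [0.0, 0.002, -1.0]]
contact_force: [-0.6, 0.6, 0.6]
gripper_width: 28.1
gripper_force: 0.0
```

```bash
python3 look.py g.png
```

```text
[538.5 165.  308.4] [[-0.145, 0.989, -0.002], [0.989, 0.145, -0.0], [-0.0, -0.002, -1.0]] [ 0.4 -0.   0.6]
hook x,y of TCP -115.69465794867313 2.322897404612295
hook_tip scene [(array([307.5, 102.2]), 0.75)] hook_tip side [(array([163.5, 138.8]), 0.85)] hook_tip wrist [(array([210.6, 211.7]), 0.85), (array([291.9, 178. ]), 0.53)] 
spare_slot scene [(array([323.9, 112.1]), 0.93), (array([ 95.7, 226.4]), 0.92), (array([114.4, 287.3]), 0.77)] spare_slot side [(array([361.5, 192.8]), 0.73), (array([354.8, 267.9]), 0.68), (array([296.1, 302. ]), 0.67), (array([177.1, 133.1]), 0.61)] spare_slot wrist [] 
hung_slot scene [(array([343.3, 122.8]), 0.62)] hung_slot side [(array([192.7, 121.1]), 0.69)] hung_slot wrist [(array([312.4, 208.7]), 0.83)] 
scene expected held slot [[325.9  75.8]] tip [[306.   99.4]]
side expected held slot [[173.3 105. ]] tip [[163.8 137.6]]
wrist expected held slot [[253.4 238.2]] tip [[209.7 207.7]]
```

View pics/g.png

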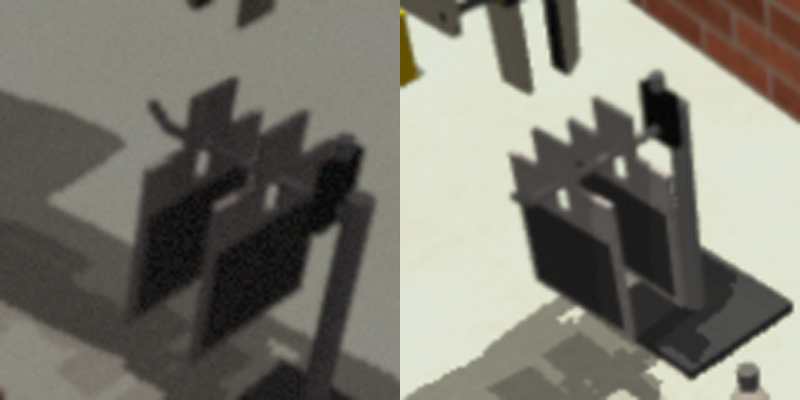

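Both plates hang on the arm, the spare in front at (324,112) in scene and (177,133) in side. Next I turn the fingers so they straddle the arm, in front of the spare.

Request:
move_arm(commands=[[[0,-0.2,0,0,0,0.75],[0,-0.4,0,0,0,0.75],[0,-0.4,0,0,0,0.75],[0,-0.4,0,0,0,0.75],[0,-0.4,0,0,0,0.75],[0,-0.4,0,0,0,0.75],[0,-0.4,0,0,0,0.75],[0,-0.4,0,0,0,0.75]]])

```text
time_s: 21.05
eef_pos: [507.3, 160.4, 310.0]
orientation: [[0.862, 0.507, 0.0], [0.507, -0.862, -0.0], [0.0, 0.0, -1.0]]
contact_force: [-0.1, -0.1, -0.2]
gripper_width: 28.4
gripper_force: 0.0
```

Request:
move_arm(commands=[[[0,0,0,0,0,0.25],[0,0,0,0,0,0.25],[0,0,0,0,0,0.25],[0,0,0,0,0,0.25]]])

```text
time_s: 21.45
eef_pos: [507.3, 160.4, 310.0]
orientation: [[0.99, 0.143, 0.0], [0.143, -0.99, 0.0], [0.0, -0.0, -1.0]]
contact_force: [0.2, 0.6, 0.7]
gripper_width: 28.4
gripper_force: 0.0
```

Request:
move_arm(commands=[[[0,0,0,0,0.045,0],[0,0,0,0,0.045,0],[0,0,0,0,0.045,0]]])

```text
time_s: 21.75
eef_pos: [507.1, 160.4, 310.2]
orientation: [[0.987, 0.146, 0.069], [0.146, -0.989, 0.01], [0.069, 0.0, -0.998]]
contact_force: [-0.1, 0.2, 0.6]
gripper_width: 28.0
gripper_force: 0.0
```

```bash
python3 look.py
python3 - <<'E'
from h import *
np.set_printoptions(precision=1,suppress=True)
a=r.grab_frame("scene");b=r.grab_frame("side");u=np.array([.9893,.1461]);v=np.array([-.1461,.9893])
for n,p,q in(("spare",(323.9,112.1),(177.1,133.1)),("hung",(342.5,121.5),(193,121))):
    X,e=tri((a,p),(b,q));d=X[:2]-[497,156.5];print(n,X,d@u-158,d@v)
E
```

```text
[507.5 160.4 310. ] [[0.987, 0.145, 0.069], [0.145, -0.989, 0.01], [0.07, 0.0, -0.998]] [ 0.1  1.2 -1.1]
hook x,y of TCP -147.01648502604303 2.370052241389083
hook_tip scene [(array([307. , 101.2]), 0.86)] hook_tip side [(array([163.9, 137.1]), 0.8)] hook_tip wrist [(array([258.6, 221.3]), 0.67)] 
spare_slot scene [(array([253.8, 324.8]), 0.94), (array([ 95.8, 226.4]), 0.82), (array([324.4, 109.5]), 0.78), (array([119.4, 290.7]), 0.56)] spare_slot side [(array([295. , 300.2]), 0.85), (array([361.4, 194.6]), 0.59), (array([174.7, 129.5]), 0.57), (array([355.6, 266.5]), 0.56)] spare_slot wrist [(array([255.8, 174.7]), 0.78)] 
hung_slot scene [(array([339.9, 123.3]), 0.59)] hung_slot side [(array([195.5, 123.1]), 0.79)] hung_slot wrist [(array([257.5, 116.9]), 0.57)] 
scene expected held slot [[313.8  70. ]] tip [[306.   99.4]]
side expected held slot [[162.6 109.9]] tip [[163.8 137.6]]
wrist expected held slot [[256.1 240.5]] tip [[258.1 222.2]]
spare [540.7 171.  195.7] -112.62646544813677 7.989496766547201
hung [593.1 176.  201.9] -60.08352569584096 5.283505147869091
```

Request:
move_arm(commands=[[[-0.02,0,0.3,0,0,0],[-0.04,0,0.6,0,0,0],[-0.06,0,0.9,0,0,0],[-0.06,0,0.9,0,0,0],[-0.06,0,0.9,0,0,0]]])

```text
time_s: 22.95
eef_pos: [507.8, 160.5, 238.4]
orientation: [[0.987, 0.145, 0.07], [0.144, -0.989, 0.01], [0.071, 0.0, -0.998]]
contact_force: [0.0, -0.2, 0.5]
gripper_width: 27.8
gripper_force: 0.0
```

Request:
move_arm(commands=[[[-0.01,0,0.1,0,0,0],[-0.02,0,0.2,0,0,0],[-0.02,0,0.28,0,0,0],[-0.02,0,0.28,0,0,0],[-0.02,0,0.28,0,0,0]]])

```text
time_s: 23.45
eef_pos: [507.7, 160.5, 215.4]
orientation: [[0.987, 0.145, 0.07], [0.144, -0.989, 0.01], [0.071, 0.0, -0.998]]
contact_force: [-0.0, 0.1, -0.1]
gripper_width: 27.9
gripper_force: 0.0
```

```bash
python3 look.py i.png
```

```text
[507.8 160.5 215.7] [[0.987, 0.145, 0.07], [0.144, -0.989, 0.01], [0.071, -0.0, -0.997]] [ 0.1  0.8 -1. ]
hook x,y of TCP -146.7514681346646 2.3896572928257247
hook_tip scene [(array([307.1,  99.3]), 0.69)] hook_tip side [(array([161.9, 137.9]), 0.68), (array([219.8, 171.9]), 0.34)] hook_tip wrist [(array([261.6, 271.1]), 0.93), (array([260.6, 120.4]), 0.63)] 
spare_slot scene [(array([324.6, 109.1]), 0.91), (array([253.3, 329.7]), 0.88), (array([117.8, 291.2]), 0.81), (array([ 95.4, 229.3]), 0.77)] spare_slot side [(array([295.2, 301.7]), 0.87), (array([353.5, 266. ]), 0.84), (array([364.4, 195.1]), 0.68), (array([176.1, 129.4]), 0.63)] spare_slot wrist [(array([253.8, 200.4]), 0.78)] 
hung_slot scene [(array([341.4, 120.2]), 0.69), (array([282.6, 222.3]), 0.54)] hung_slot side [(array([194.6, 122.4]), 0.83)] hung_slot wrist [(array([258.7, 110.5]), 0.86), (array([378.9, 197.9]), 0.4)] 
scene expected held slot [[309.8 109.6]] tip [[306.   99.4]]
side expected held slot [[168.1 142.4]] tip [[163.8 137.6]]
wrist expected held slot [[256.1 240.6]] tip [[260.1 270.6]]
```

View pics/i.png

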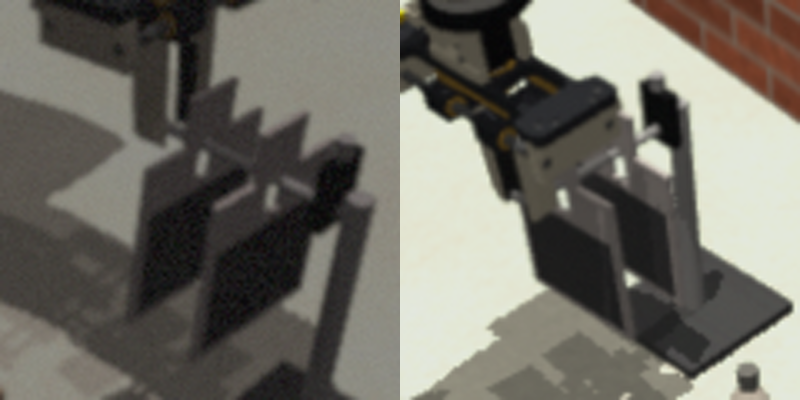

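The spare hangs with the fingers astride the arm in front of it at (300,115) in scene; the hung plate is at (341,120). Now I push in steps.

Request:
move_arm(commands=[[[0.06,0,0.004,0,0,0],[0.12,0,0.008,0,0,0],[0.17,0,0.012,0,0,0],[0.21,0,0.015,0,0,0],[0.25,0,0.018,0,0,0],[0.29,0,0.02,0,0,0],[0.33,0,0.023,0,0,0],[0.37,0,0.026,0,0,0]]])

```text
time_s: 24.85
eef_pos: [537.1, 164.8, 215.3]
orientation: [[0.987, 0.145, 0.07], [0.144, -0.989, 0.01], [0.07, -0.0, -0.998]]
contact_force: [-0.9, -0.4, 0.0]
gripper_width: 28.0
gripper_force: 0.3
```

Request:
move_arm(commands=[[[0.04,0,0.003,0,0,0],[0.08,0,0.006,0,0,0],[0.12,0,0.008,0,0,0],[0.16,0,0.011,0,0,0],[0.2,0,0.014,0,0,0],[0.24,0,0.017,0,0,0]]])

```text
time_s: 25.45
eef_pos: [556.3, 167.6, 215.4]
orientation: [[0.987, 0.145, 0.07], [0.144, -0.989, 0.01], [0.071, -0.0, -0.998]]
contact_force: [-0.7, 0.3, 0.1]
gripper_width: 28.2
gripper_force: 0.4
```

Request:
move_arm(commands=[[[0.04,0,0.003,0,0,0],[0.08,0,0.006,0,0,0],[0.12,0,0.008,0,0,0],[0.16,0,0.011,0,0,0],[0.2,0,0.014,0,0,0],[0.24,0,0.017,0,0,0],[0.28,0,0.02,0,0,0]]])

```text
time_s: 26.15
eef_pos: [578.3, 170.8, 215.3]
orientation: [[0.987, 0.145, 0.069], [0.144, -0.989, 0.01], [0.07, 0.0, -0.998]]
contact_force: [-1.4, -0.4, 0.0]
gripper_width: 28.1
gripper_force: 1.0
```

```bash
python3 look.py
```

```text
[578.5 170.8 215.4] [[0.987, 0.145, 0.07], [0.144, -0.989, 0.01], [0.071, 0.0, -0.997]] [ 0.6  0.1 -0.2]
hook x,y of TCP -75.24436744409856 2.2608706542822055
hook_tip scene [(array([309.3, 102. ]), 0.75), (array([218.5, 284.6]), 0.27)] hook_tip side [(array([217.8, 172.5]), 0.66), (array([164.1, 137.2]), 0.57)] hook_tip wrist [(array([259.4, 360.2]), 0.58)] 
spare_slot scene [(array([251.7, 327.4]), 0.76), (array([117.4, 288.2]), 0.74), (array([343.9, 120.4]), 0.72), (array([ 94.8, 228.9]), 0.68)] spare_slot side [(array([193.9, 124.6]), 0.98), (array([353.2, 268.1]), 0.72), (array([293.5, 301.3]), 0.72), (array([362.2, 195. ]), 0.7)] spare_slot wrist [(array([257.1, 223.7]), 0.6)] 
hung_slot scene [(array([342.6, 122.2]), 0.71), (array([233.3, 176.2]), 0.41)] hung_slot side [(array([195. , 121.1]), 0.61)] hung_slot wrist [(array([257.4, 225. ]), 0.59)] 
scene expected held slot [[336.  122.6]] tip [[306.   99.4]]
side expected held slot [[190.5 129.9]] tip [[163.8 137.6]]
wrist expected held slot [[256.1 240.9]] tip [[259.7 362.1]]
```

Request:
move_arm(commands=[[[0.03,0,0.002,0,0,0],[0.06,0,0.004,0,0,0],[0.09,0,0.006,0,0,0],[0.12,0,0.008,0,0,0],[0.15,0,0.011,0,0,0],[0.15,0,0.011,0,0,0]]])

```text
time_s: 27.35
eef_pos: [590.7, 172.6, 215.4]
orientation: [[0.987, 0.145, 0.071], [0.144, -0.989, 0.01], [0.071, -0.0, -0.997]]
contact_force: [-1.6, 0.4, -0.7]
gripper_width: 28.0
gripper_force: 0.2
```

Request:
move_arm(commands=[[[0.0125,0,0.001,0,0,0],[0.025,0,0.002,0,0,0],[0.0375,0,0.003,0,0,0]]])

```text
time_s: 27.65
eef_pos: [593.1, 173.0, 215.3]
orientation: [[0.987, 0.145, 0.07], [0.144, -0.989, 0.01], [0.07, -0.0, -0.998]]
contact_force: [-1.4, -0.9, 0.4]
gripper_width: 28.2
gripper_force: 1.0
```

Request:
move_arm(commands=[[[0.008,0,0.0005,0,0,0],[0.016,0,0.001,0,0,0],[0.016,0,0.001,0,0,0]]])

```text
time_s: 27.95
eef_pos: [594.5, 173.2, 215.3]
orientation: [[0.987, 0.145, 0.07], [0.144, -0.989, 0.01], [0.071, -0.0, -0.997]]
contact_force: [-1.9, -1.1, 0.5]
gripper_width: 28.2
gripper_force: 0.8
```

Request:
move_arm(commands=[[[0.008,0,0.0005,0,0,0],[0.016,0,0.001,0,0,0],[0.016,0,0.001,0,0,0]]])

```text
time_s: 28.25
eef_pos: [595.8, 173.4, 215.4]
orientation: [[0.987, 0.145, 0.07], [0.144, -0.989, 0.01], [0.071, 0.0, -0.997]]
contact_force: [-2.7, 0.3, 0.2]
gripper_width: 28.1
gripper_force: 0.8
```

Request:
move_arm(commands=[[[0.008,0,0.0005,0,0,0],[0.016,0,0.001,0,0,0],[0.016,0,0.001,0,0,0]]])

```text
time_s: 28.55
eef_pos: [597.0, 173.6, 215.3]
orientation: [[0.987, 0.145, 0.07], [0.144, -0.989, 0.01], [0.071, 0.0, -0.997]]
contact_force: [-2.3, -0.6, -0.6]
gripper_width: 28.1
gripper_force: 0.8
```

Request:
move_arm(commands=[[[0.01,0,0.0007,0,0,0],[0.018,0,0.001,0,0,0],[0.018,0,0.001,0,0,0]]])

```text
time_s: 28.85
eef_pos: [598.5, 173.8, 215.3]
orientation: [[0.987, 0.145, 0.07], [0.144, -0.989, 0.01], [0.071, -0.0, -0.997]]
contact_force: [-0.7, 0.9, 0.5]
gripper_width: 28.0
gripper_force: 0.8
```

Request:
move_arm(commands=[[[0.01,0,0.0007,0,0,0],[0.018,0,0.001,0,0,0],[0.018,0,0.001,0,0,0]]])

```text
time_s: 29.15
eef_pos: [599.9, 174.0, 215.4]
orientation: [[0.987, 0.145, 0.07], [0.144, -0.989, 0.01], [0.071, -0.0, -0.997]]
contact_force: [-1.0, -0.0, 0.2]
gripper_width: 28.3
gripper_force: 0.8
```

Request:
move_arm(commands=[[[0.01,0,0.0007,0,0,0],[0.018,0,0.001,0,0,0],[0.018,0,0.001,0,0,0]]])

```text
time_s: 29.45
eef_pos: [601.3, 174.1, 215.4]
orientation: [[0.987, 0.145, 0.07], [0.144, -0.989, 0.01], [0.071, 0.0, -0.997]]
contact_force: [-2.3, 0.9, 0.3]
gripper_width: 27.9
gripper_force: 0.7
```

Request:
move_arm(commands=[[[0.01,0,0.0007,0,0,0],[0.018,0,0.001,0,0,0],[0.018,0,0.001,0,0,0]]])

```text
time_s: 29.75
eef_pos: [602.8, 174.4, 215.4]
orientation: [[0.987, 0.145, 0.07], [0.144, -0.989, 0.01], [0.071, 0.0, -0.997]]
contact_force: [-1.4, 0.1, -0.7]
gripper_width: 27.5
gripper_force: 0.7
```

Request:
move_arm(commands=[[[0.01,0,0.0007,0,0,0],[0.018,0,0.001,0,0,0],[0.018,0,0.001,0,0,0]]])

```text
time_s: 30.05
eef_pos: [604.2, 174.6, 215.5]
orientation: [[0.987, 0.145, 0.07], [0.144, -0.989, 0.01], [0.071, -0.0, -0.997]]
contact_force: [-1.3, -0.6, -0.9]
gripper_width: 27.7
gripper_force: 0.6
```

Request:
move_arm(commands=[[[0.01,0,0.0007,0,0,0],[0.018,0,0.001,0,0,0],[0.018,0,0.001,0,0,0]]])

```text
time_s: 30.35
eef_pos: [605.6, 174.8, 215.4]
orientation: [[0.987, 0.145, 0.07], [0.144, -0.989, 0.01], [0.071, -0.0, -0.997]]
contact_force: [-0.6, -0.3, 0.3]
gripper_width: 27.9
gripper_force: 0.6
```

Request:
move_arm(commands=[[[0.01,0,0.0007,0,0,0],[0.018,0,0.001,0,0,0],[0.018,0,0.001,0,0,0]]])

```text
time_s: 30.65
eef_pos: [607.0, 175.0, 215.5]
orientation: [[0.987, 0.145, 0.07], [0.144, -0.989, 0.01], [0.071, -0.0, -0.997]]
contact_force: [-0.3, 0.6, -0.8]
gripper_width: 27.9
gripper_force: 0.6
```

Request:
move_arm(commands=[[[0.01,0,0.0007,0,0,0],[0.018,0,0.001,0,0,0],[0.018,0,0.001,0,0,0]]])

```text
time_s: 30.95
eef_pos: [608.5, 175.2, 215.5]
orientation: [[0.987, 0.145, 0.07], [0.144, -0.989, 0.01], [0.071, 0.0, -0.997]]
contact_force: [-1.0, 0.1, -1.0]
gripper_width: 27.9
gripper_force: 0.5
```

```bash
python3 look.py
```

```text
[608.4 175.2 215.6] [[0.987, 0.145, 0.07], [0.144, -0.989, 0.01], [0.071, 0.0, -0.997]] [-1.3 -0.  -0.1]
hook x,y of TCP -45.04603934639606 2.2298051104503234
hook_tip scene [(array([305.7, 101.2]), 0.84)] hook_tip side [(array([162.7, 137.5]), 0.87)] hook_tip wrist [(array([374.5, 264.6]), 0.54)] 
spare_slot scene [(array([118.2, 288.1]), 0.98), (array([ 93.7, 228.2]), 0.69), (array([250.7, 326.8]), 0.67), (array([354.8, 126.7]), 0.61)] spare_slot side [(array([363.7, 192.5]), 0.77), (array([215.5, 119. ]), 0.72), (array([294.8, 298.3]), 0.69), (array([204.3, 118.4]), 0.58)] spare_slot wrist [] 
hung_slot scene [(array([354.7, 126.5]), 0.63), (array([345.2, 175.2]), 0.5)] hung_slot side [(array([170.5, 254.8]), 0.3)] hung_slot wrist [(array([260.9, 224.4]), 0.88)] 
scene expected held slot [[347.8 128.3]] tip [[306.   99.4]]
side expected held slot [[199.5 124.8]] tip [[163.8 137.6]]
wrist expected held slot [[256.1 240.6]] tip [[259.5 394.2]]
```

Request:
move_arm(commands=[[[0.008,0,0.0005,0,0,0],[0.016,0,0.001,0,0,0],[0.016,0,0.001,0,0,0]]])

```text
time_s: 31.85
eef_pos: [609.7, 175.4, 215.5]
orientation: [[0.987, 0.145, 0.07], [0.144, -0.989, 0.01], [0.071, -0.0, -0.998]]
contact_force: [-1.9, -0.2, -0.6]
gripper_width: 27.9
gripper_force: 0.7
```

Request:
move_arm(commands=[[[0.008,0,0.0005,0,0,0],[0.016,0,0.001,0,0,0],[0.016,0,0.001,0,0,0]]])

```text
time_s: 32.15
eef_pos: [610.8, 175.6, 215.5]
orientation: [[0.987, 0.145, 0.07], [0.144, -0.989, 0.01], [0.07, 0.0, -0.998]]
contact_force: [-2.9, -0.5, -1.0]
gripper_width: 28.0
gripper_force: 1.2
```

Request:
move_arm(commands=[[[0.006,0,0.0005,0,0,0],[0.01,0,0.001,0,0,0],[0.01,0,0.001,0,0,0]]])

```text
time_s: 32.45
eef_pos: [611.0, 175.6, 215.5]
orientation: [[0.987, 0.145, 0.068], [0.144, -0.989, 0.01], [0.069, 0.0, -0.998]]
contact_force: [-6.5, -0.6, 2.5]
gripper_width: 27.9
gripper_force: 3.4
```

Request:
move_arm(commands=[[[0.007,0,0.0,0,0,0],[0.007,0,0.0,0,0,0],[0.007,0,0.0,0,0,0]]])

```text
time_s: 32.75
eef_pos: [611.1, 175.6, 215.5]
orientation: [[0.987, 0.145, 0.067], [0.144, -0.989, 0.01], [0.068, 0.0, -0.998]]
contact_force: [-9.4, -2.0, 3.5]
gripper_width: 27.9
gripper_force: 4.8
```

Request:
move_arm(commands=[[[0.003,0,0.0,0,0,0],[0.003,0,0.0,0,0,0],[0.003,0,0.0,0,0,0],[0.003,0,0.0,0,0,0]]])

```text
time_s: 33.15
eef_pos: [611.2, 175.6, 215.5]
orientation: [[0.987, 0.145, 0.067], [0.144, -0.989, 0.01], [0.067, 0.0, -0.998]]
contact_force: [-11.0, -1.0, 4.6]
gripper_width: 28.2
gripper_force: 5.5
```

Request:
move_arm(commands=[[[-0.015,0,0,0,0,0],[-0.03,0,0,0,0,0],[-0.06,0,-0.004,0,0,0],[-0.12,0,-0.008,0,0,0],[-0.25,0,-0.018,0,0,0],[-0.4,0,-0.028,0,0,0],[-0.4,0,-0.028,0,0,0]]])

```text
time_s: 33.85
eef_pos: [579.4, 171.1, 215.7]
orientation: [[0.987, 0.145, 0.07], [0.144, -0.989, 0.01], [0.07, 0.0, -0.998]]
contact_force: [0.1, -0.5, 0.0]
gripper_width: 27.6
gripper_force: 0.0
```

```bash
cat > chk.py <<'E'
from h import *
np.set_printoptions(precision=1,suppress=True)
f={n:r.grab_frame(n) for n in("scene","side","wrist")};s=r.sense();print(s["eef_pos"],s["contact_force"])
u=np.array([.9893,.1461]);v=np.array([-.1461,.9893])
for t in("spare_slot","hung_slot","spare_plate","hung_plate"):
  for n in f:
    for d in r.spot_point(f[n],t):
      z=204 if "slot" in t else 82
      X=atz(f[n],d["at"],z)[:2]-[497,156.5]
      if abs(X@u-(-33+158))<70 and abs(X@v)<40: print(t,n,np.array(d["at"]),round(d["score"],2),"hook x,y",X@u-158,X@v)
E
python3 chk.py
```

```text
[581.  171.2 215.8] [ 0.6 -0.2  0.2]
spare_slot scene [354.9 126.6] 0.5 hook x,y -27.226433856980435 -2.342503324210109
spare_slot side [204.2 116. ] 0.94 hook x,y -24.524133477330054 5.664569833443095
hung_slot scene [357.5 128.6] 0.92 hook x,y -19.474474086639134 -4.53199279470319
hung_slot side [204.4 115.7] 0.68 hook x,y -23.265987508713124 6.322225263518019
hung_slot wrist [256.6 176.8] 0.83 hook x,y -25.330926621420332 2.0393308343984904
spare_plate scene [345.7 174.7] 0.51 hook x,y -21.446226023167867 -9.922632029472693
spare_plate side [209.3 160.1] 0.61 hook x,y -41.15789931104935 -18.218068420458952
hung_plate scene [346.1 176.5] 0.92 hook x,y -17.293029260106522 -14.252509494971832
hung_plate side [210.9 157. ] 0.44 hook x,y -29.323853707383336 -11.469754330462635
```

Request:
move_arm(commands=[[[-0.1,0,-0.3,0,0,0],[-0.2,0,-0.6,0,0,0],[-0.2,0,-0.9,0,-0.045,0],[-0.2,0,-1,0,-0.045,0],[-0.2,0,-1,0,-0.045,0],[-0.2,0,-1,0,-0.045,0]]])

```text
time_s: 35.2
eef_pos: [559.0, 168.0, 292.9]
orientation: [[0.989, 0.145, -0.0], [0.145, -0.989, -0.0], [-0.0, 0.0, -1.0]]
contact_force: [0.5, 0.7, -0.4]
gripper_width: 28.1
gripper_force: 0.0
```

```bash
python3 chk.py
python3 - <<'E'
from h import *
np.set_printoptions(precision=1,suppress=True,linewidth=150)
w=r.grab_frame("wrist");g=cv2.cvtColor(w["img"],cv2.COLOR_RGB2GRAY)
u=np.array([.9893,.1461]);v=np.array([-.1461,.9893])
for y,z in((-17,239),(17,239),(-45,204),(45,204)):
  xs=np.arange(-60,-10,1.);P=[[*(np.array([497,156.5])+u*(x+158)+v*(y+2)),z] for x in xs];q=proj(w,P).round().astype(int)
  print(y,z,[(int(x),int(g[b,a])) if 0<=b<384 and 0<=a<512 else None for x,(a,b) in zip(xs,q)])
E
```

```text
[559.  168.  293.1] [-0.6 -0.2  0.3]
spare_slot scene [358.2 128.8] 0.61 hook x,y -18.074997286775698 -4.120466504519736
spare_slot side [203.1 117.6] 0.65 hook x,y -31.255814309575968 2.239910188642884
spare_slot wrist [260.5 126.8] 0.32 hook x,y -22.2866643393495 -1.8392984285171516
hung_slot scene [357.  131.3] 0.94 hook x,y -14.862489919014877 -13.122023980382693
hung_slot side [203.3 120.1] 0.52 hook x,y -38.36760988436589 -6.661294937528019
hung_slot wrist [258.2 131.8] 0.85 hook x,y -26.4189560714847 0.09875921624157052
spare_plate scene [345.3 174.6] 0.72 hook x,y -22.278300622020936 -10.275369675113097
spare_plate side [206.6 158. ] 0.76 hook x,y -40.114346977441244 -6.142174627801506
spare_plate wrist [263.9 130.6] 0.87 hook x,y -32.89099422600874 -8.900115182937007
hung_plate scene [344.3 172.9] 0.62 hook x,y -27.237888232648118 -7.1293493637332
hung_plate side [210.9 158.9] 0.63 hook x,y -34.800831669770716 -17.560205257741753
hung_plate wrist [257.8 125.2] 0.91 hook x,y -26.084596754371802 -1.018084186415476
-17 239 [(-60, 201), (-59, 203), (-58, 202), (-57, 200), (-56, 
[... 1638 characters left out ...]
-18, 205), (-17, 212), (-16, 209), (-15, 210), (-14, 211), (-13, 211), (-12, 206), (-11, 211)]
45 204 [(-60, 125), (-59, 124), (-58, 122), (-57, 118), (-56, 124), (-55, 127), (-54, 124), (-53, 124), (-52, 124), (-51, 129), (-50, 126), (-49, 125), (-48, 125), (-47, 122), (-46, 123), (-45, 125), (-44, 125), (-43, 128), (-42, 125), (-41, 127), (-40, 129), (-39, 131), (-38, 130), (-37, 126), (-36, 127), (-35, 127), (-34, 128), (-33, 131), (-32, 130), (-31, 127), (-30, 122), (-29, 121), (-28, 121), (-27, 112), (-26, 115), (-25, 121), (-24, 120), (-23, 121), (-22, 110), (-21, 97), (-20, 90), (-19, 114), (-18, 131), (-17, 134), (-16, 135), (-15, 132), (-14, 135), (-13, 135), (-12, 130), (-11, 128)]
```

```bash
python3 -c "
from bench import r
print(r.sign_off())"
```

```text
the job is handed in; nothing more can be done
None
```

The job is handed in. The spare plate hangs in front of the other one, both pushed home against the stop block at about 11 N on the wrist sensor and left hanging face to face, and I did not touch the glue bottle, gear or scraper.

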